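Ready the masking-paper dispenser for threading

TASK

Get the masking-paper dispenser ready for threading: press both hinged bearing caps of the roll stand down until they snap shut and stay shut by themselves. Then push the tensioner's sprung arm back by its idler bar, away from the roll and well past its ratchet click, and finish while still holding it pushed back there with the fingers, clear of the roll stand, since its spring returns it when let go. Leave the tin, the tape roll and the bottle standing where they are.

Things in the scene. Friction and masses are not known exactly. Their poses are not given: they have to be found in the camera images.
- roll_stand: Fixed stand, base plate 100 (x) x 262 (y) x 12 mm; origin: centre of its underside. Paper roll, diameter 68, length 150 mm, along its y axis, axis 55 mm up. At each end of the roll (y = +-105 mm) a grey cradle block 70 (x) x 36 (y) mm, top 68 mm up, with a hinged cap. Its x axis points from the caps' free ends to their hinges and on to the tensioner.
- cap_left_tab (a point): Press point on the top face of the +y cap, a grey strap 102 (x) x 34 (y) x 7 mm, hinged about the stand's y direction at x = +36, z = 72 mm in the stand's frame. The point is 70 mm from the hinge towards the free end, which is 30 mm further on. It moves and turns with the cap; cap shut, it lies at x = -34, y = +105, z = 79 mm in the stand's frame.
- cap_right_tab (a point): The same point of the equal cap at the stand's -y end (cap shut: x = -34, y = -105, z = 79 mm in the stand's frame).
- cap_left (a joint): Opening angle of the +y cap, rad: 0 = fully shut, opens upward to 0.75. Starts part open on a stiff hinge with a light opening spring. Below about 0.12 it meets a sprung latch, snaps over it at about 0.06 and then stays at about 0 to 0.02 by itself; short of the snap it springs up again. Pressing at the tab point takes up to about 6 N.
- cap_right (a joint): The same for the -y cap.
- tensioner: Fixed foot of the tensioner, steel plate 90 (x) x 190 (y) x 12 mm, beyond the roll stand. Origin: on its underside, straight below the arm's pivot, which lies along its y axis 40 mm up. The arm is pushed towards this body's +x (away from the roll). Pawl and tooth are at its +y side.
- idler_bar: Aluminium roller bar, diameter 22, length 102 mm along its y axis (it turns about it), between the tops of the arm's two side plates; origin at its centre, 110 mm from the pivot. At rest 43 mm on the roll's side (-x) of the pivot and 141 mm up; at the end stop 43 mm beyond it, up to 150 mm high in between. Push here from the roll's side, fingers down above the roll (roll top 89 mm up).
- tension_arm (a joint): Angle of the tensioner arm, rad: 0 = at rest, leaning 0.4 towards the roll; grows as it is pushed back; end stop at 0.8. The pawl meets the tooth at about 0.34, clicks over at 0.45, is clear by 0.56. The pawl does not hold the arm: let go, it springs back. Push at the bar: about 3 N at rest, 10 N to climb the tooth, 8 N at the stop.
- paint_tin: Closed steel tin, 86 mm in diameter, 115 mm tall, loose; origin at the centre of its underside. Leave it alone.
- tape_roll: Blue roll of tape lying flat, 104 mm in diameter, 48 mm tall, loose; origin at the centre of its underside. Leave it alone.
- thinner_bottle: White bottle, 68 mm in diameter, 150 mm tall, loose; origin at the centre of its underside. Leave it alone.

How it is judged:
By the outcome, as a careful person would: the job done as asked, in the order asked, and still so for the second after the job is handed in, while the arm keeps its last pose, push and grip.
It also fails if it takes over 54 s, if anything falls off the work surface, if the arm or the gripper's body presses on something with over 40 N, if the wrist force passes 120 N, or if a joint passes its speed limit or range.

ROBOT

A 7-joint arm with a two-finger parallel gripper is mounted at the origin on the work surface. World frame = base frame: x ahead of the robot, y to its left, z up, the work surface at z = 0. Lengths are in m, angles in degrees, forces in N, time in s.
With the tool pointing down it reaches from about 0.425 to 0.875 m from the base axis. Payload 4.7 kg.
Tool frame: the origin (TCP) lies at the very end of the fingers, on their centre line; the grasp point (between the pads) lies 19 mm behind it; z points along the fingers, y is the direction in which the jaws open and shut (so a half turn about z gives the same grasp; the last joint's range is limited). The gripper opens to 87 mm and grips with 3 to 60 N. Pads are 19 mm wide; open, the fingers measure 117 mm over their backs; the gripper's body (75 mm by 190 mm) begins 51 mm behind the grasp point.
Start: joints at [67.959, 18.392, -4.016, 83.108, 1.295, 78.541, -3.26], TCP at [0.252, -0.599, 0.223] pointing down, gripper open.
Joint ranges: [-163.93, 163.93], [-17.29, 119.83], [-79.2, 71.16], [3.27, 140.29], [-89.18, 269.18], [5.43, 117.66], [-154.24, 154.24]. Speed limits (degrees/s): [147.25, 147.25, 180, 180, 180, 180, 180].

INTERFACE

Orientations are given as [roll, pitch, yaw] about the fixed x, y, z axes, in that order (R = Rz(yaw) Ry(pitch) Rx(roll)).
In Python, from cell import env gives the robot as it stands.
- The arm moves only by the tool servo_tool, never from a script. Its argument "increments" is a list that holds one entry, the list of rows, each a list of 7 numbers: the shift along the tool's x, y, z in m, then the turn, a rotation vector about the tool's x, y, z in degrees, then the opening, from -1 (shut) to 1 (fully open). In form: [[[dx, dy, dz, rx, ry, rz, fingers], ...]]. A call has 1 to 20 rows; each row is the pose to reach, as a shift and turn from the pose commanded when the call began, along the tool's axes at that moment; what a row does not reach only later rows make up. A row lasts 1/10 s, in which the tool goes at most 50 mm and 8.59 degrees, less where a joint would pass 70% of its speed; a pose out of reach is approached as far as the arm can. A call with a gripper value outside its range is refused whole. The fingers move at their own pace and stop on an object; "squeeze" is the grip in N (left out, the last holds). Time passes only in rows, so rows that repeat a pose let the fingers close. It gives the time, the measured TCP pose, the force and the opening at its end, in the units of the state.
- env.get_obs(): the state, without advancing time (a new reading comes with each control period).
- env.read_camera(name): name is "scene" or "top" or "wrist"; returns a dict with "frame" (400x640x3 uint8, blue, green, red), "intrinsics" (3x3 intrinsics, pixels), "D" ([k1, k2, p1, p2, k3] as OpenCV has them; the pictures are not rectified), "rvec" (rotation vector, rad) and "tvec" (3), from world to camera coordinates, as OpenCV has them. Camera axes: x right, y down, z forward; pixel columns grow to the right and rows downward; lengths in m; the calibration is good to about 2 mm. A picture is of the moment at which its call begins. There is no depth.
- env.sign_off(): hands the job in, once; it reports no verdict.
The state is a dict: "time_s": time; "qpos": joint angles; "joint_velocities": joint speeds; "effort": joint torques, N m; "tool_pos": TCP position; "tool_rot": TCP orientation; "force": force on the tool from outside, world axes, zero at the start; "wrist_torque": the same for the moment, N m; "grip_width": finger opening in m.
Only numpy, scipy, OpenCV 4.12 (cv2) and the standard library are available. Lean on these libraries where they do the work, as an engineer would, in place of code of your own. Each camera call takes 0.05 s, during which the arm holds its last target.

## Working session

There is one attempt and no reset: what is moved stays moved. The work goes in short steps, Python scripts to look and compute and a tool call to move; the robot and the scene stay as the last step left them, time stands still between calls to the robot, and variables do not carry over. Pictures are saved under pics/ and viewed, and the job is handed in when it is done.

Besides the shell and the picture viewer there is one more tool, called after "Call:" by a JSON object that holds its "method" and its "body", one argument or row to a line. servo_tool: Moves the arm, as the interface text tells. Its arguments: {"type":"object","properties":{"increments":{"type":"array","items":{"type":"array","items":{"type":"array","items":{"type":"number"}}}},"squeeze":{"type":"number"}},"required":["increments"]}

```bash
ls; mkdir -p pics; python3 - <<'E'
from cell import env
import cv2
print(env.get_obs())
for n in ["scene","top","wrist"]:
    c=env.read_camera(n); cv2.imwrite(f"pics/{n}0.png",c["frame"]); print(n,c["intrinsics"],c["D"],c["rvec"],c["tvec"])
E
```

```text
pics
{'time_s': 0.0, 'qpos': array([67.95806473, 18.43823926, -4.01292783, 83.17389227,  1.29587859,
       78.5420691 , -3.26097879]), 'joint_velocities': array([ 0.02857807, -0.0459928 , -0.05417256,  0.01898284,  0.06107365,
       -0.07798051, -0.04242586]), 'effort': array([-1.03101549e-04, -4.91281343e+01, -4.04138966e-01, -3.12526488e+01,
       -6.38929149e-02,  4.35393071e-02,  1.61611210e-04]), 'tool_pos': array([ 0.25211248, -0.59851526,  0.22147932]), 'tool_rot': array([-1.79891081e+02,  7.47957358e-03,  2.28483954e+01]), 'force': array([ 1.08027989, -0.84658637, -0.07695624]), 'wrist_torque': array([ 0.00997281, -0.05559359,  0.0141769 ]), 'grip_width': 0.08704410464872847}
scene [[371.60255034   0.         318.87481872]
 [  0.         371.60255034 196.56541489]
 [  0.           0.           1.        ]] [-0.03898936  0.          0.          0.          0.        ] [ 1.42728882  2.25812046 -0.7723721 ] [ 0.21174108 -0.36853677  1.29510095]
top [[480.51709695   0.         319.80997794]
 [  0.         480.51709695 200.051447  ]
 [  0.           0.           1.        ]] [-0.12109253  0.          0.          0.          0.        ] [ 2.13956681 -2.12092131  0.16112949] [0.04446137 0.59931521 1.27360944]
wrist [[350.2183783    0.         326.94644065]
 [  0.         350.2183783  201.86355893]
 [  0.           0.           1.        ]] [-0.00139135  0.          0.          0.          0.        ] [-2.43116413  1.61243124  0.21371143] [-0.65003371 -0.03043707  0.38955681]
```

View pics/scene0.png

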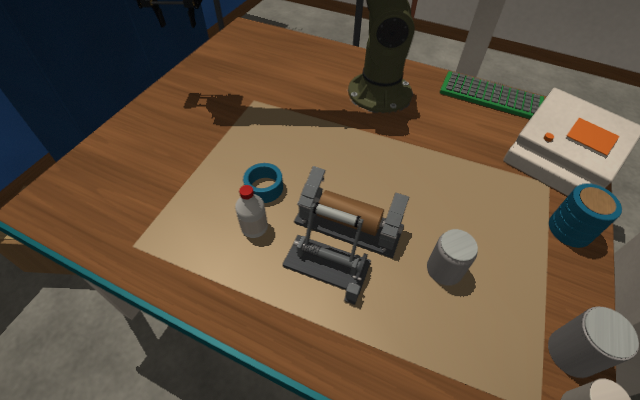

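View pics/top0.png

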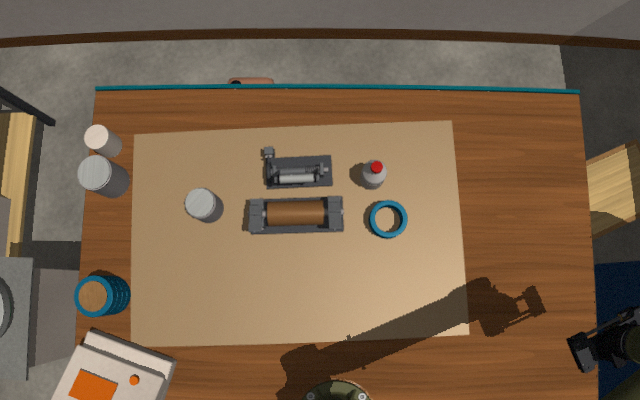

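View pics/wrist0.png

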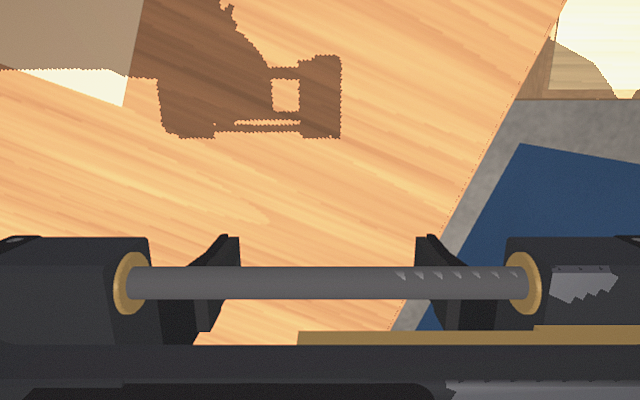

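The top view shows the stand near (296,215), the tensioner near (298,172), the bottle at (374,175), the tape at (388,219) and the tin at (204,205). I'll enlarge it to measure.

```bash
cat > h.py <<'E'
import numpy as np, cv2
from scipy.spatial.transform import Rotation as R
def proj(c,P):
    p,_=cv2.projectPoints(np.asarray(P,float).reshape(-1,1,3),c["rvec"],c["tvec"],c["intrinsics"],c["D"]); return p.reshape(-1,2)
def back(c,uv,z):
    n=cv2.undistortPoints(np.asarray(uv,float).reshape(-1,1,2),c["intrinsics"],c["D"]).reshape(-1,2)
    Rm=cv2.Rodrigues(np.asarray(c["rvec"],float))[0]; t=np.asarray(c["tvec"],float).ravel()
    o=-Rm.T@t; d=np.c_[n,np.ones(len(n))]@Rm
    return o+d*((z-o[2])/d[:,2])[:,None]
def crop(c,x0,y0,x1,y1,s,fn):
    im=cv2.resize(c["frame"][y0:y1,x0:x1],None,fx=s,fy=s,interpolation=cv2.INTER_CUBIC); cv2.imwrite(fn,im)
E
python3 - <<'E'
from cell import env
from h import *
c=env.read_camera("top"); crop(c,235,135,395,245,5,"pics/top_c.png")
print(back(c,[[296,215],[298,172],[248,234],[343,232]],0.012))
c=env.read_camera("scene"); crop(c,270,155,430,310,3.8,"pics/scene_c.png")
E
```

```text
[[ 0.56182595  0.11695975  0.012     ]
 [ 0.6860044   0.11345798  0.012     ]
 [ 0.50669423  0.25134802  0.012     ]
 [ 0.51485078 -0.01565692  0.012     ]]
```

View pics/top_c.png

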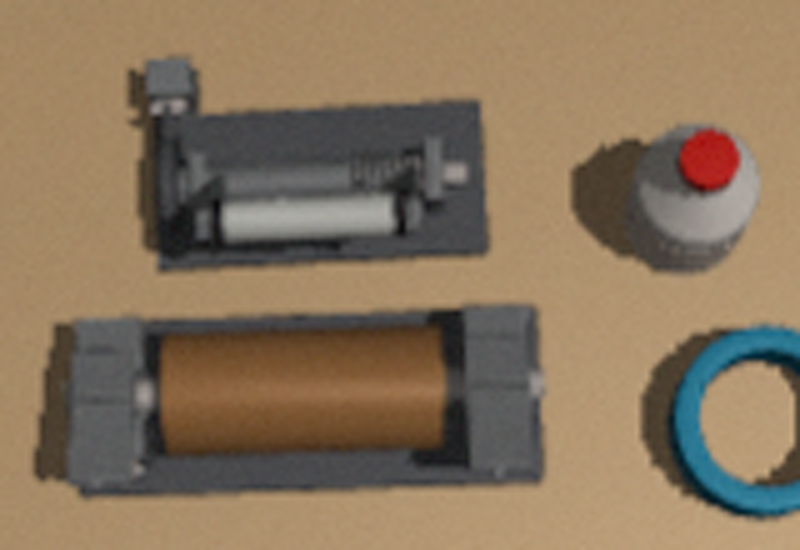

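View pics/scene_c.png

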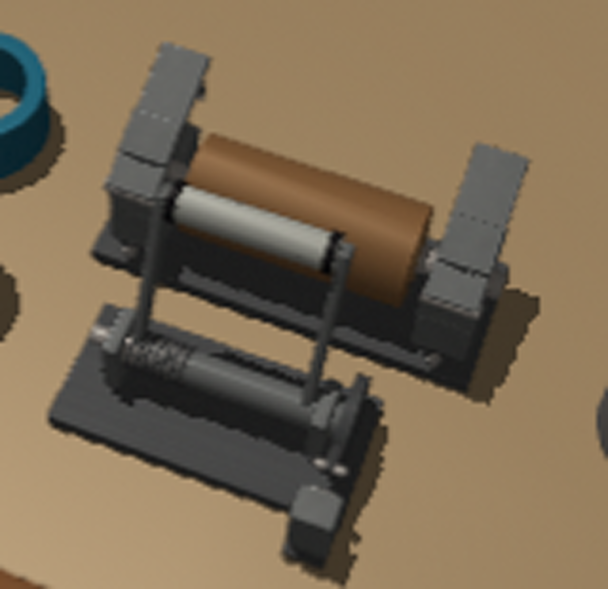

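```bash
cat > fit.py <<'E'
from cell import env
from h import *
from scipy.optimize import least_squares
ct=env.read_camera("top"); cs=env.read_camera("scene")
T=lambda p:np.array([[235+a/5,135+b/5] for a,b in p]); S=lambda p:np.array([[270+a/3.8,155+b/3.8] for a,b in p])
def W(pose,P): 
    x,y,a=pose; P=np.asarray(P,float); c,s=np.cos(a),np.sin(a)
    return np.c_[x+c*P[:,0]-s*P[:,1],y+s*P[:,0]+c*P[:,1],P[:,2]]
def capend(th,y): # free end top corners
    r=np.array([-.1*np.cos(th)+.007*np.sin(th),0,.1*np.sin(th)+.007*np.cos(th)])+[.036,0,.072]
    return [[r[0],y+.017,r[2]],[r[0],y-.017,r[2]]]
tp=T([(85,493),(542,480)]); tP=[[-.05,.131,.012],[-.05,-.131,.012]]
sp=S([(468,388),(93,255)]); sP=[[.05,.131,.012],[.05,-.131,.012]]
sl=S([(528,160),(478,143)]); sr=S([(211,58),(165,43)])
def res(v,full=0):
    p=v[:3]
    r=[proj(ct,W(p,tP))-tp,proj(cs,W(p,sP))-sp,proj(cs,W(p,capend(v[3],.105)))-sl,proj(cs,W(p,capend(v[4],-.105)))-sr]
    return np.concatenate(r) if full else np.concatenate(r).ravel()
o=least_squares(res,[.56,.117,0,.5,.5],x_scale=[.01,.01,.01,.1,.1]); print("stand",o.x[:2].round(4),np.degrees(o.x[2]),"caps",o.x[3:]); print(res(o.x,1).round(1))
sv=o.x
# tensioner: plate centre offset unknown in x (d)
# bar ends + plate corners
tpl=T([(160,270),(488,252),(482,100)]); spl=S([(50,420),(105,305)])
def rt(v):
    p=v[:3]; d=v[3]
    a=proj(ct,W(p,[[d-.045,.095,.012],[d-.045,-.095,.012],[d+.045,-.095,.012]]))-tpl
    b=proj(cs,W(p,[[d+.045,-.095,.012],[d-.045,-.095,.012]]))-spl
    # bar midpoint, top: crop center of bar (308,219); scene (253,230)
    e=proj(ct,W(p,[[-.043,v[4],.141]]))-T([(308,219)]); f=proj(cs,W(p,[[-.043,v[4],.141]]))-S([(255,228)])
    return np.concatenate([a,b,e,f]).ravel()
o=least_squares(rt,[.69,.114,0,0,0],x_scale=.01); print("tens",o.x[:2].round(4),np.degrees(o.x[2]),"d",o.x[3:]);print(rt(o.x).reshape(-1,2).round(1))
tv=o.x
ims=[]
for c,fn,box,k in((ct,"pics/ovt.png",(235,135,395,245),5),(cs,"pics/ovs.png",(270,155,430,310),3.8)):
    im=cv2.resize(c["frame"][box[1]:box[3],box[0]:box[2]],None,fx=k,fy=k)
    P=np.r_[W(sv[:3],[[i*.05,j*.131,.012] for i in(-1,1) for j in(-1,1)]+[[.036-.07*np.cos(t)+.007*np.sin(t),y,.072+.07*np.sin(t)+.007*np.cos(t)] for t,y in((sv[3],.105),(sv[4],-.105))]+capend(sv[3],.105)+capend(sv[4],-.105)+[[0,y,.089] for y in(-.075,.075)]),W(tv[:3],[[tv[3]+i*.045,j*.095,.012] for i in(-1,1) for j in(-1,1)]+[[-.043,tv[4]+s*.051,.141] for s in(-1,1)])]
    for u in proj(c,P): cv2.circle(im,(int((u[0]-box[0])*k),int((u[1]-box[1])*k)),3,(0,0,255),-1)
    cv2.imwrite(fn,im)
np.save("sv.npy",sv);np.save("tv.npy",tv)
E
python3 fit.py
python3 - <<'E'
from cell import env
from h import *
ct=env.read_camera("top")
print("tin top",back(ct,[[201,203]],.115),"tape",back(ct,[[388,219]],.048),"bottle cap",back(ct,[[376.8,167]],.15))
E
```

```text
stand [0.5658 0.1159] 2.62577294159738 caps [0.29413494 0.33163242]
[[-1.5 -0.7]
 [ 0.2 -1.5]
 [ 0.6 -1.1]
 [-1.  -1.7]
 [ 0.4 -0. ]
 [-0.5  0. ]
 [ 0.4  0. ]
 [-0.2 -0. ]]
tens [0.685  0.1124] 4.810525884492836 d [0.0036     0.00112836]
[[-0.9  0. ]
 [ 0.  -1.4]
 [-1.3 -1.6]
 [-0.4 -1.5]
 [-0.1 -1.9]
 [-0.3 -1.2]
 [ 0.2 -1.2]]
tin top [[0.57775549 0.36242743 0.115     ]] tape [[ 0.54794933 -0.13770887  0.048     ]] bottle cap [[ 0.6696176  -0.09743943  0.15      ]]
```

View pics/ovt.png

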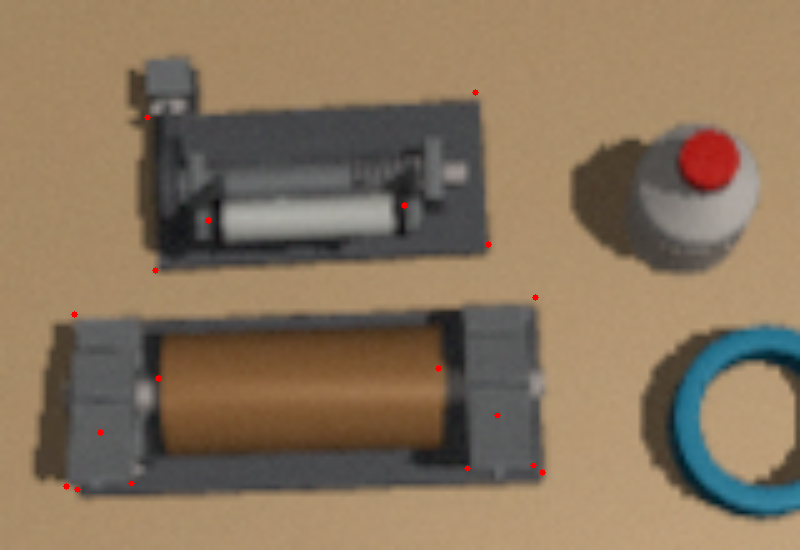

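View pics/ovs.png

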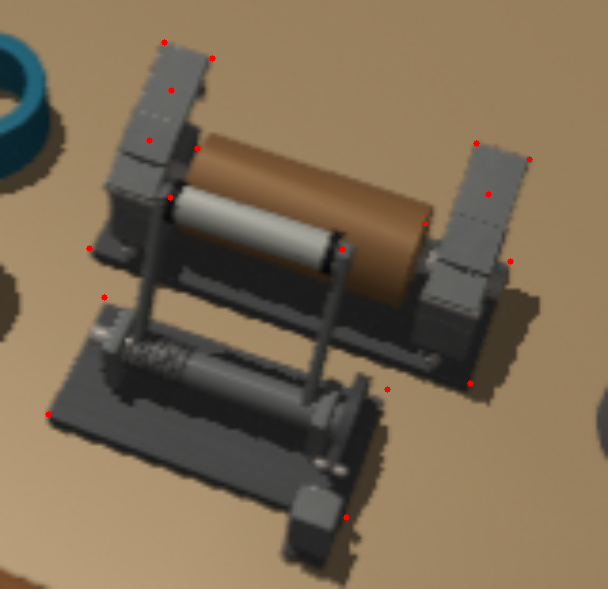

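```bash
cat > go.py <<'E'
from h import *
def shift(o,target,yaw):
    # shift in tool axes from nominal/measured pose to target with tool down, yaw deg
    Rt=R.from_euler('xyz',o["tool_rot"],degrees=True); 
    d=Rt.inv().apply(np.asarray(target)-o["tool_pos"])
    r=(Rt.inv()*R.from_euler('xyz',[180,0,yaw],degrees=True)).as_rotvec(degrees=True)
    return d.round(4),r.round(2)
E
python3 - <<'E'
from cell import env
from go import *
sv=np.load("sv.npy");tv=np.load("tv.npy");o=env.get_obs();print(o["time_s"],o["tool_pos"],o["grip_width"])
def W(p,P): 
    return np.r_[p[:2]+R.from_euler('z',p[2]).as_matrix()[:2,:2]@P[:2],P[2]]
for n,y in(("L",.105),("R",-.105)): print(n,W(sv,np.array([-.034,y,.079])).round(4))
for a in(0,.56,.7,.8): print(a,W(tv,np.array([.11*np.sin(a-.4),tv[4],.04+.11*np.cos(a-.4)])).round(4))
t=W(sv,np.array([-.034,-.105,.16]));print(shift(o,t,2.6))
c=env.read_camera("wrist");Rc=cv2.Rodrigues(c["rvec"])[0];p=-Rc.T@np.asarray(c["tvec"]).ravel()
print("cam in tool",R.from_euler('xyz',o["tool_rot"],degrees=True).inv().apply(p-o["tool_pos"]).round(3))
E
```

```text
0.4 [ 0.25236828 -0.59894576  0.22241688] 0.0871819700055848
L [0.527  0.2192 0.079 ]
R [0.5366 0.0095 0.079 ]
0 [0.6422 0.1099 0.1413]
0.56 [0.7024 0.1149 0.1486]
0.7 [0.7173 0.1162 0.1451]
0.8 [0.7276 0.1171 0.1413]
(array([ 0.4982, -0.4503,  0.0625]), array([-1.000e-02,  0.000e+00,  2.025e+01]))
cam in tool [ 0.072  0.001 -0.162]
```

Call:
{"method": "servo_tool", "body": {
  "increments": [
    [[0.01,-0.009,0,0,0,0.4,-1],[0.03,-0.027,0,0,0,1.2,-1],[0.055,-0.05,0,0,0,2.2,-1],[0.085,-0.077,0,0,0,3.4,-1],[0.115,-0.104,0,0,0,4.7,-1],[0.145,-0.131,0,0,0,5.9,-1],[0.175,-0.158,0,0,0,7.1,-1],[0.205,-0.185,0,0,0,8.3,-1],[0.235,-0.212,0,0,0,9.5,-1],[0.265,-0.239,0,0,0,10.7,-1],[0.295,-0.266,0,0,0,12,-1],[0.325,-0.293,0,0,0,13.2,-1],[0.355,-0.32,0,0,0,14.4,-1],[0.385,-0.348,0,0,0,15.6,-1],[0.415,-0.375,0,0,0,16.8,-1],[0.44,-0.397,0,0,0,17.9,-1],[0.464,-0.419,0,0,0,18.9,-1],[0.484,-0.437,0.01,0,0,19.6,-1],[0.494,-0.446,0.025,0,0,20.1,-1],[0.498,-0.45,0.04,0,0,20.25,-1]]
  ],
  "squeeze": 10
}}

```text
time_s: 2.45
tool_pos: [0.5365, 0.0119, 0.1822]
tool_rot: [-180.0, -0.0, 2.8]
force: [-0.2, 1.2, 0.4]
grip_width: 0.0007
```

```bash
python3 - <<'E'
from cell import env
from go import *
o=env.get_obs();print(o["tool_pos"],o["tool_rot"],o["grip_width"],o["force"],shift(o,[.5366,.0095,.115],2.6))
c=env.read_camera("scene"); crop(c,250,100,450,310,2.85,"pics/s1.png")
c=env.read_camera("wrist"); cv2.imwrite("pics/w1.png",c["frame"])
E
```

```text
[0.53653343 0.01185427 0.18223839] [-1.79988074e+02 -4.49270184e-02  2.78848404e+00] 0.0007073502717108072 [-0.22784166  1.23710532  0.43438227] (array([-0.0001,  0.0024,  0.0672]), array([-0.01, -0.04,  0.19]))
```

View pics/s1.png

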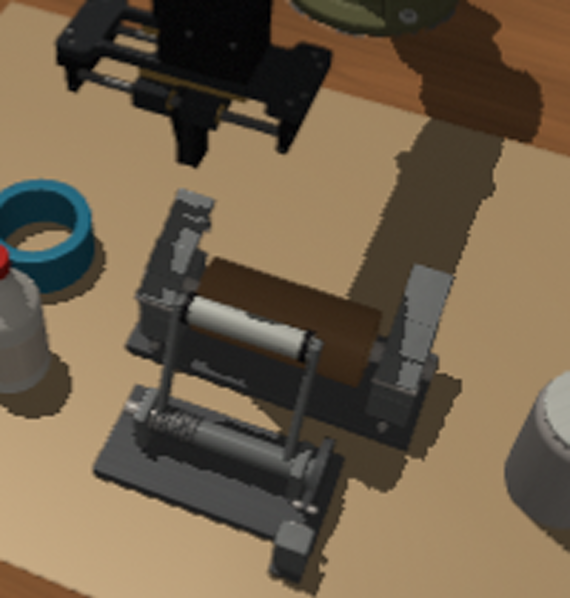

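View pics/w1.png

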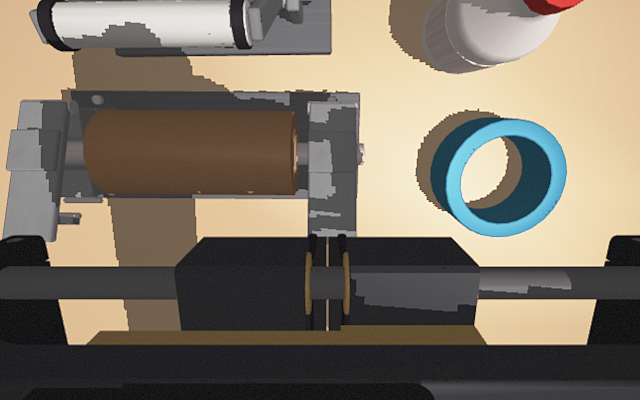

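The scene view shows the tip (190,160 in the crop) just in front of the right cap. In the wrist view the fingers (col 330) line up with the right cap (cols 308-358). I'll check the fit against the wrist view.

```bash
python3 - <<'E'
from cell import env
from go import *
c=env.read_camera("wrist");sv=np.load("sv.npy");tv=np.load("tv.npy")
def W(p,P): 
    P=np.array(P).T; return np.c_[(p[:2,None]+R.from_euler('z',p[2]).as_matrix()[:2,:2]@P[:2]).T,P[2]]
A=W(sv,[[.05,.131,.012],[.05,-.131,.012],[0,-.075,.089],[0,.075,.089],[.035,.123,.068],[.035,-.123,.068],[.035,.087,.068],[.035,-.087,.068]])
B=W(tv,[[-.043,tv[4]+.051,.141],[-.043,tv[4]-.051,.141],[tv[3]-.045,-.095,.012]])
im=c["frame"].copy()
for u in np.r_[proj(c,A),proj(c,B)]: cv2.circle(im,tuple(int(v) for v in u),3,(0,0,255),-1)
cv2.imwrite("pics/w1o.png",im)
E
```

```text
(no output)
```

View pics/w1o.png

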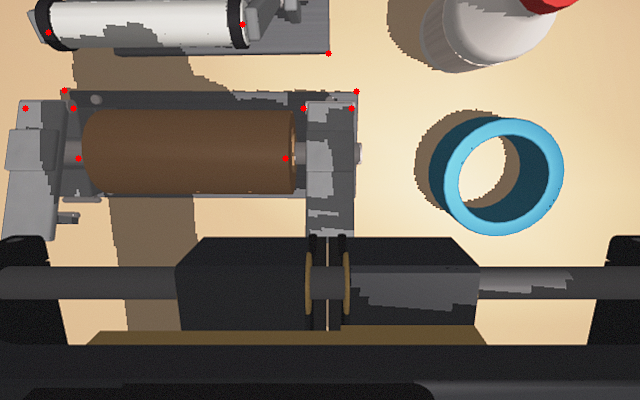

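Call:
{"method": "servo_tool", "body": {
  "increments": [
    [[0.001,0.002,0.02,0,0,0,-1],[0.002,0.005,0.045,0,0,0,-1],[0.002,0.005,0.062,0,0,0,-1],[0.002,0.005,0.072,0,0,0,-1],[0.002,0.005,0.078,0,0,0,-1],[0.002,0.005,0.084,0,0,0,-1],[0.002,0.005,0.088,0,0,0,-1],[0.002,0.005,0.092,0,0,0,-1]]
  ]
}}

```text
time_s: 3.4
tool_pos: [0.5392, 0.0041, 0.0909]
tool_rot: [180.0, -0.0, 2.6]
force: [-1.4, -0.1, 1.9]
grip_width: 0.0004
```

```bash
python3 - <<'E'
from cell import env
from go import *
o=env.get_obs();print(o["tool_pos"],o["tool_rot"],o["force"])
c=env.read_camera("scene"); crop(c,250,100,450,310,2.85,"pics/s2.png")
E
```

```text
[0.53915886 0.00406513 0.09092842] [ 1.79978349e+02 -4.95983507e-02  2.59428759e+00] [-1.42710585 -0.14781683  1.87609933]
```

View pics/s2.png

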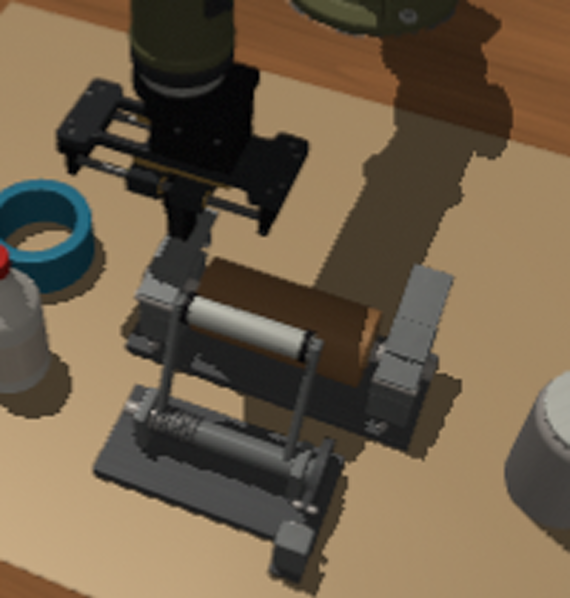

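The tip (180,238) rests on the right cap with about 2 N. I'll press on.

Call:
{"method": "servo_tool", "body": {
  "increments": [
    [[0,0,0.003,0,0,0,-1],[0,0,0.006,0,0,0,-1],[0,0,0.008,0,0,0,-1],[0,0,0.01,0,0,0,-1],[0,0,0.012,0,0,0,-1],[0,0,0.013,0,0,0,-1],[0,0,0.013,0,0,0,-1]]
  ]
}}

```text
time_s: 4.15
tool_pos: [0.5386, 0.0042, 0.0788]
tool_rot: [180.0, 0.0, 2.6]
force: [-5.6, -0.7, 12.3]
grip_width: 0.0006
```

Call:
{"method": "servo_tool", "body": {
  "increments": [
    [[0,0,0.001,0,0,0,-1],[0,0,0.001,0,0,0,-1],[0,0,-0.01,0,0,0,-1],[0,0,-0.04,0,0,0,-1],[0,0,-0.08,0,0,0,-1],[0,-0.03,-0.09,0,0,0,-1],[0,-0.06,-0.09,0,0,0,-1],[-0.003,-0.1,-0.09,0,0,0,-1],[-0.006,-0.14,-0.09,0,0,0,-1],[-0.009,-0.175,-0.09,0,0,0,-1],[-0.011,-0.2,-0.085,0,0,0,-1],[-0.011,-0.21,-0.08,0,0,0,-1],[-0.011,-0.21,-0.07,0,0,0,-1]]
  ]
}}

```text
time_s: 5.45
tool_pos: [0.5185, 0.215, 0.1475]
tool_rot: [-179.9, -0.1, 2.8]
force: [0.2, -0.3, -0.8]
grip_width: 0.0005
```

```bash
python3 - <<'E'
from cell import env
from go import *
o=env.get_obs();print(o["tool_pos"],o["tool_rot"],o["force"],shift(o,[.529,.217,.1],2.6))
c=env.read_camera("scene"); crop(c,250,100,450,310,2.85,"pics/s3.png")
c=env.read_camera("wrist"); cv2.imwrite("pics/w3.png",c["frame"])
E
```

```text
[0.51852234 0.21497939 0.14749999] [-1.79946234e+02 -8.04214658e-02  2.75115627e+00] [ 0.15254232 -0.33211646 -0.79795921] (array([ 0.0105, -0.0015,  0.0475]), array([-0.05, -0.08,  0.15]))
```

View pics/s3.png

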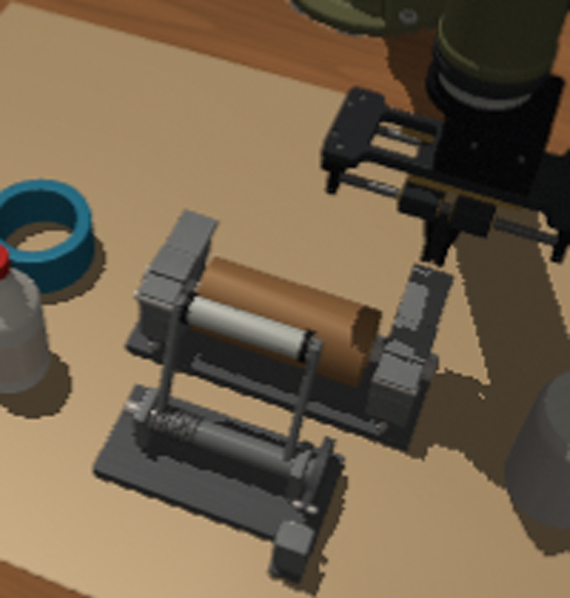

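View pics/w3.png

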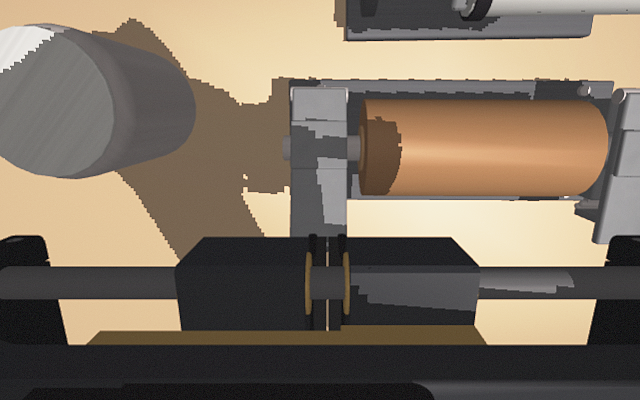

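```bash
cat > ang.py <<'E'
from cell import env
from go import *
c=env.read_camera("scene");sv=np.load("sv.npy")
crop(c,290,150,420,260,6,"pics/caps.png")
import sys
for y in(-.105,.105):
  for th in(0,.02,.06,.1,.2,.3):
    P=[]
    for l,s in((.1,-.017),(.1,.017)):
        P.append(np.r_[sv[:2]+R.from_euler('z',sv[2]).as_matrix()[:2,:2]@np.array([.036-l*np.cos(th)+.007*np.sin(th),y+s]),.072+l*np.sin(th)+.007*np.cos(th)])
    print(y,th,((proj(c,P)-[290,150])*6).round(0).tolist())
E
python3 ang.py
```

```text
-0.105 0 [[146.0, 137.0], [220.0, 160.0]]
-0.105 0.02 [[146.0, 134.0], [220.0, 158.0]]
-0.105 0.06 [[146.0, 128.0], [220.0, 152.0]]
-0.105 0.1 [[145.0, 123.0], [220.0, 147.0]]
-0.105 0.2 [[143.0, 111.0], [219.0, 135.0]]
-0.105 0.3 [[140.0, 101.0], [216.0, 124.0]]
0.105 0 [[624.0, 289.0], [705.0, 315.0]]
0.105 0.02 [[624.0, 286.0], [706.0, 313.0]]
0.105 0.06 [[626.0, 281.0], [708.0, 307.0]]
0.105 0.1 [[627.0, 276.0], [710.0, 302.0]]
0.105 0.2 [[630.0, 265.0], [713.0, 291.0]]
0.105 0.3 [[632.0, 255.0], [716.0, 282.0]]
```

View pics/caps.png

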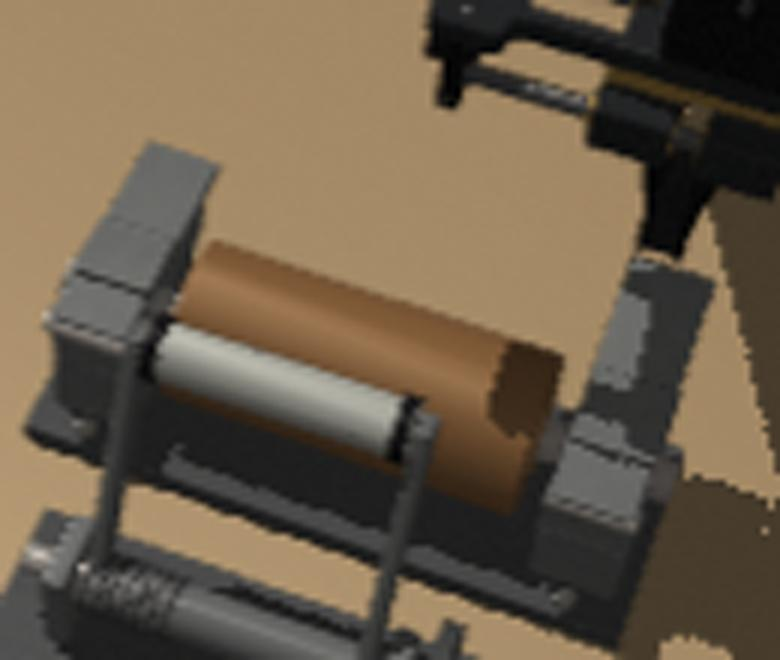

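The right cap's corners at (149,140) and (219,165) match an angle of 0, so it is shut and holding. The left cap is still at about 0.3. Next is the left cap.

Call:
{"method": "servo_tool", "body": {
  "increments": [
    [[0.006,-0.002,0.01,0,0,0,-1],[0.012,-0.004,0.025,0,0,0,-1],[0.012,-0.004,0.04,0,0,0,-1],[0.012,-0.004,0.048,0,0,0,-1],[0.012,-0.004,0.053,0,0,0,-1],[0.012,-0.004,0.058,0,0,0,-1],[0.012,-0.004,0.062,0,0,0,-1],[0.012,-0.004,0.065,0,0,0,-1],[0.012,-0.004,0.067,0,0,0,-1],[0.012,-0.004,0.069,0,0,0,-1],[0.012,-0.004,0.07,0,0,0,-1],[0.012,-0.004,0.071,0,0,0,-1],[0.012,-0.004,0.071,0,0,0,-1]]
  ]
}}

```text
time_s: 6.9
tool_pos: [0.5301, 0.2183, 0.0787]
tool_rot: [179.9, -0.0, 2.6]
force: [-6.4, -2.8, 16.0]
grip_width: 0.0005
```

Call:
{"method": "servo_tool", "body": {
  "increments": [
    [[0,0,-0.01,0,0,0,-1],[0,0,-0.035,0,0,0,-1],[0,0,-0.07,0,0,0,-1],[0,0,-0.105,0,0,0,-1],[0,0.015,-0.13,0,0,0,-1],[0.004,0.04,-0.14,0,0,-0.5,-1],[0.01,0.07,-0.14,0,0,-1,-1],[0.014,0.095,-0.14,0,0,-1.5,-1],[0.018,0.108,-0.14,0,0,-2,-1],[0.02,0.111,-0.14,0,0,-2,-1],[0.02,0.111,-0.14,0,0,-2,-1]]
  ]
}}

```text
time_s: 8.0
tool_pos: [0.5555, 0.1079, 0.2165]
tool_rot: [-180.0, -0.0, 4.5]
force: [-0.0, -0.6, -0.1]
grip_width: 0.0003
```

```bash
python3 ang.py; python3 - <<'E'
from cell import env
from go import *
o=env.get_obs();print(o["time_s"],o["tool_pos"],o["tool_rot"],o["force"],shift(o,[.588,.110,.115],4.8))
c=env.read_camera("wrist"); cv2.imwrite("pics/w4.png",c["frame"])
tv=np.load("tv.npy")
P=[np.r_[tv[:2]+R.from_euler('z',tv[2]).as_matrix()[:2,:2]@np.array([-.043,tv[4]+s*.051]),.141] for s in(-1,1)]
print(proj(c,P))
E
```

```text
-0.105 0 [[146.0, 137.0], [220.0, 160.0]]
-0.105 0.02 [[146.0, 134.0], [220.0, 158.0]]
-0.105 0.06 [[146.0, 128.0], [220.0, 152.0]]
-0.105 0.1 [[145.0, 123.0], [220.0, 147.0]]
-0.105 0.2 [[143.0, 111.0], [219.0, 135.0]]
-0.105 0.3 [[140.0, 101.0], [216.0, 124.0]]
0.105 0 [[624.0, 289.0], [705.0, 315.0]]
0.105 0.02 [[624.0, 286.0], [706.0, 313.0]]
0.105 0.06 [[626.0, 281.0], [708.0, 307.0]]
0.105 0.1 [[627.0, 276.0], [710.0, 302.0]]
0.105 0.2 [[630.0, 265.0], [713.0, 291.0]]
0.105 0.3 [[632.0, 255.0], [716.0, 282.0]]
8.05 [0.55506446 0.10888736 0.21652911] [-1.79962704e+02 -1.65575603e-02  4.62878004e+00] [-0.21628213  0.45425104  0.02600806] (array([0.0329, 0.0016, 0.1015]), array([-0.04, -0.02, -0.17]))
[[415.0332487   83.97148721]
 [256.45951478  84.41868348]]
```

View pics/caps.png

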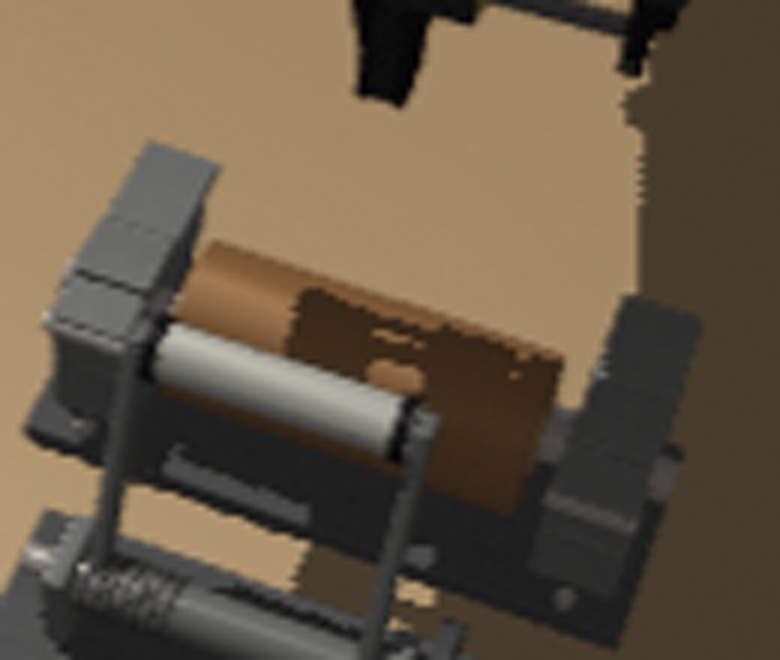

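View pics/w4.png

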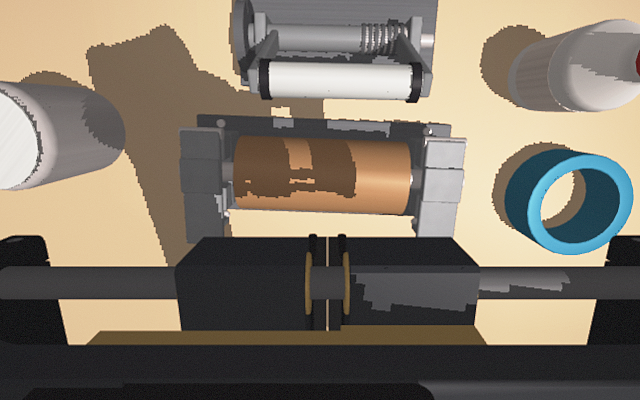

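The left cap's corners at (626,295) and (702,320) match an angle of 0, so both caps are shut. In the wrist view the bar spans cols 263-420 at row 82, within 4 mm of the prediction. Next I'll descend over the roll and approach the bar.

Call:
{"method": "servo_tool", "body": {
  "increments": [
    [[0.01,0.001,0.01,0,0,0,-1],[0.02,0.002,0.03,0,0,0,-1],[0.028,0.002,0.055,0,0,0,-1],[0.03,0.002,0.078,0,0,0,-1],[0.03,0.002,0.094,0,0,0,-1],[0.03,0.002,0.1,0,0,0,-1],[0.036,0.002,0.1,0,0,0,-1],[0.044,0.002,0.1,0,0,0,-1],[0.052,0.002,0.1,0,0,0,-1],[0.06,0.002,0.1,0,0,0,-1],[0.066,0.002,0.1,0,0,0,-1],[0.07,0.002,0.1,0,0,0,-1],[0.074,0.002,0.1,0,0,0,-1],[0.078,0.002,0.1,0,0,0,-1],[0.08,0.002,0.1,0,0,0,-1]]
  ]
}}

```text
time_s: 9.6
tool_pos: [0.6348, 0.1121, 0.1162]
tool_rot: [180.0, 0.1, 4.6]
force: [-3.1, -1.5, 0.8]
grip_width: 0.0005
```

```bash
python3 - <<'E'
from cell import env
from go import *
o=env.get_obs();print(o["time_s"],o["tool_pos"],o["tool_rot"],o["force"])
c=env.read_camera("scene"); crop(c,270,120,430,310,3.1,"pics/s5.png")
E
```

```text
9.6 [0.63477173 0.11206986 0.1161826 ] [1.79968395e+02 7.17791603e-02 4.59067465e+00] [-3.06037564 -1.46053087  0.84932419]
```

View pics/s5.png

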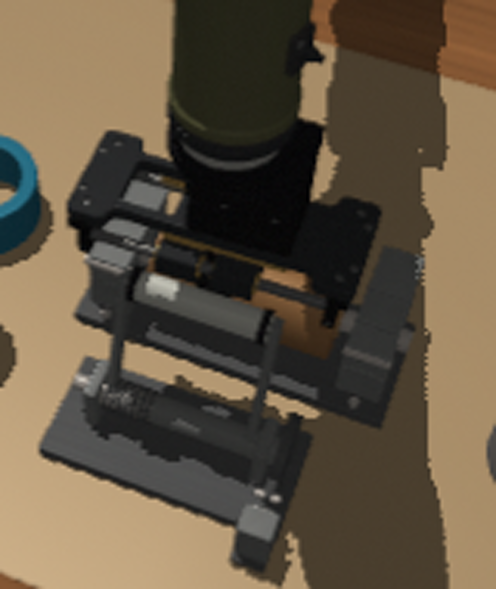

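The fingers are in contact with the bar, with about 3 N in -x. I'll push it back.

Call:
{"method": "servo_tool", "body": {
  "increments": [
    [[0.004,0,0,0,0,0,-1],[0.009,0,0,0,0,0,-1],[0.014,0,0,0,0,0,-1],[0.019,0,0,0,0,0,-1],[0.024,0,0,0,0,0,-1],[0.028,0,0,0,0,0,-1],[0.032,0,0,0,0,0,-1],[0.036,0,0,0,0,0,-1],[0.04,0,0,0,0,0,-1],[0.044,0,0,0,0,0,-1],[0.048,0,0,0,0,0,-1],[0.052,0,0,0,0,0,-1],[0.056,0,0,0,0,0,-1],[0.06,0,0,0,0,0,-1],[0.062,0,0,0,0,0,-1],[0.064,0,0,0,0,0,-1],[0.064,0,0,0,0,0,-1]]
  ]
}}

```text
time_s: 11.35
tool_pos: [0.697, 0.1159, 0.115]
tool_rot: [179.9, 0.3, 4.5]
force: [-8.1, -3.5, -0.9]
grip_width: 0.0003
```

```bash
cat > fin.py <<'E'
from cell import env
from go import *
o=env.get_obs();print(o["time_s"],o["tool_pos"],o["tool_rot"],o["force"])
c=env.read_camera("scene"); crop(c,270,120,430,310,3.1,"pics/s6.png")
tv=np.load("tv.npy")
for a in(0,.4,.5,.56,.6,.65,.7,.75,.8):
    P=[np.r_[tv[:2]+R.from_euler('z',tv[2]).as_matrix()[:2,:2]@np.array([.11*np.sin(a-.4),tv[4]+s*.051]),.04+.11*np.cos(a-.4)] for s in(-1,1)]
    print(a,((proj(c,P)-[270,120])*3.1).round(0).tolist())
c=env.read_camera("top"); crop(c,235,115,395,245,5,"pics/t6.png")
E
python3 fin.py
```

```text
11.35 [0.69696789 0.11594396 0.11497138] [179.87845166   0.32357571   4.54734023] [-8.14195692 -3.52451643 -0.88896259]
0 [[139.0, 269.0], [279.0, 312.0]]
0.4 [[117.0, 310.0], [262.0, 355.0]]
0.5 [[111.0, 323.0], [257.0, 369.0]]
0.56 [[107.0, 331.0], [254.0, 378.0]]
0.6 [[105.0, 337.0], [252.0, 384.0]]
0.65 [[102.0, 344.0], [249.0, 392.0]]
0.7 [[99.0, 352.0], [247.0, 400.0]]
0.75 [[96.0, 360.0], [244.0, 408.0]]
0.8 [[93.0, 368.0], [241.0, 416.0]]
```

View pics/s6.png

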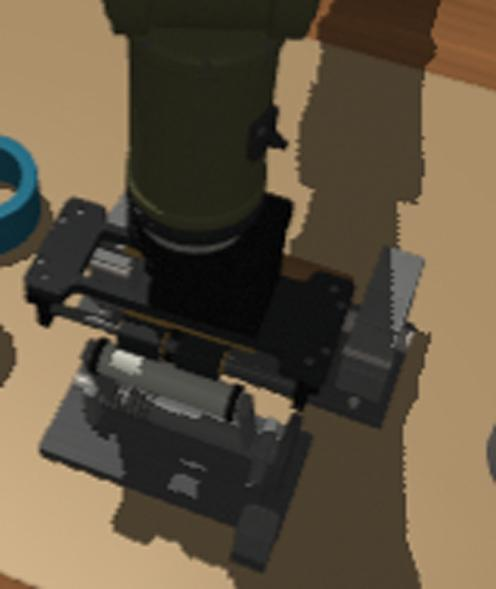

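View pics/t6.png

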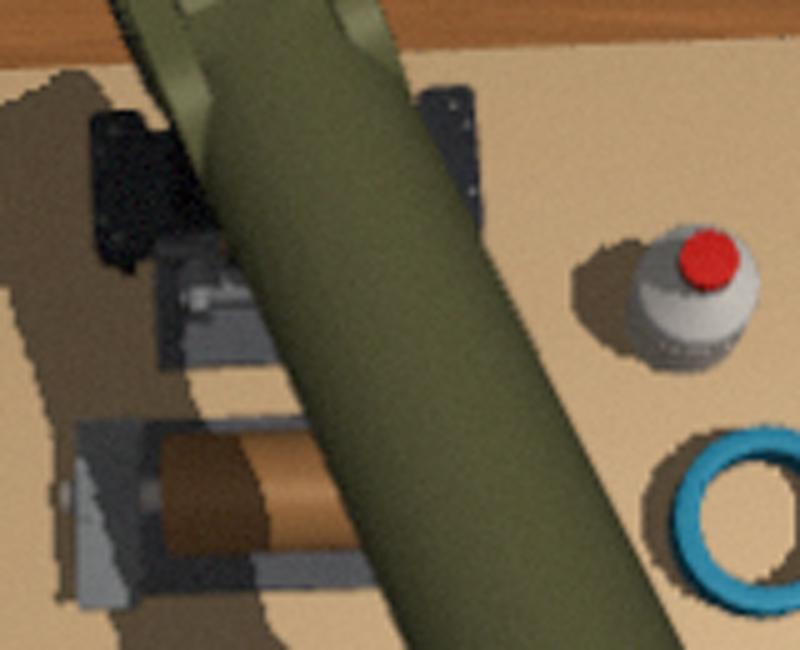

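The bar ends are at (97,355) and (237,402), which gives about 0.7 rad with 8 N, and the left cap is still down. I'll hold briefly to check it is steady.

Call:
{"method": "servo_tool", "body": {
  "increments": [
    [[0.001,0,0,0,0,0,-1],[0.001,0,0,0,0,0,-1],[0.001,0,0,0,0,0,-1],[0.001,0,0,0,0,0,-1],[0.001,0,0,0,0,0,-1],[0.001,0,0,0,0,0,-1],[0.001,0,0,0,0,0,-1],[0.001,0,0,0,0,0,-1]]
  ]
}}

```text
time_s: 12.25
tool_pos: [0.6977, 0.116, 0.115]
tool_rot: [179.9, 0.3, 4.6]
force: [-7.9, -3.9, 0.7]
grip_width: 0.0004
```

```bash
python3 fin.py | head -1;  python3 - <<'E'
from cell import env
import cv2
cv2.imwrite("pics/w7.png",env.read_camera("wrist")["frame"])
E
```

```text
12.25 [0.69774021 0.11596987 0.11504796] [179.86680329   0.33022463   4.55464762] [-7.89769285 -3.93993497  0.70258999]
```

View pics/s6.png

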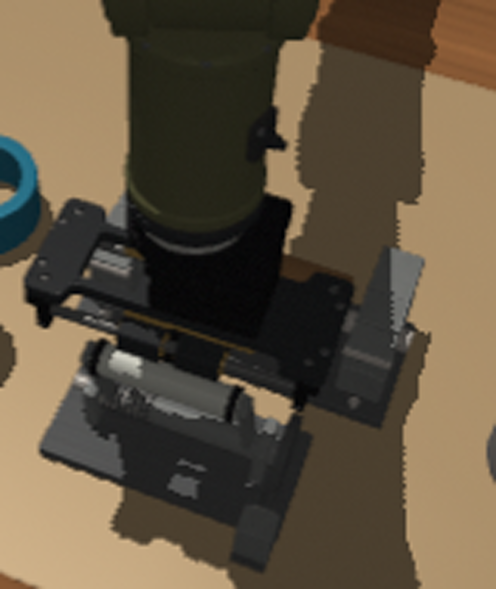

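View pics/w7.png

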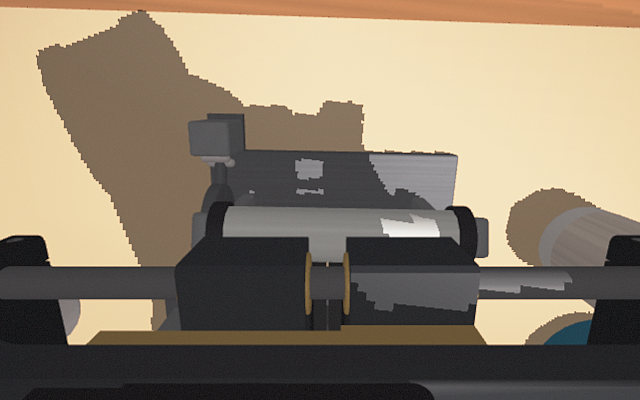

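The bar (wrist cols 222-460) is centred across the fingers and held back steadily. Both side plates are clear of the fingers. I'm handing in.

```bash
python3 -c "
from cell import env
print(env.sign_off())"
```

```text
the job is handed in; nothing more can be done
None
```

I pressed the right cap and then the left cap shut. Then I pushed the idler bar back with the closed fingers and handed the job in at about 12.3 s, still holding it there.

- **Caps:** After each press I backed off, and both caps' free-end corners in the scene picture matched an opening angle of about 0. The presses ended at about 12 N (right) and 16 N (left). In the last pictures the left cap was still shut. The right cap was hidden by the gripper, so I last saw it shut just before going to the bar.
- **Tensioner:** The bar's position in the scene picture gives an arm angle of about 0.70 rad; the tooth is clear by 0.56 and the end stop is at 0.8. The push held steady over the last second, at about 8 N away from the bar and 4 N sideways. The fingertips are 115 mm up, beyond the roll and clear of the stand.
- **Loose items:** The tape roll and bottle still stood where they were in the last top picture. I never went near the tin, but I did not measure it again.
- **Measurement accuracy:** The camera views disagreed by up to about 4–5 mm on the positions of the stand and bar, so I corrected from the wrist view before each contact.

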